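# Put the glaze jars back in their colour stands

## Task

Put the four glaze jars away: stand each jar down in the round recess of the wooden stand whose chip has the jar's colour. Keep the jars upright all the way, and leave the plain wooden former and the clay animal where they are.

Things in the scene. Friction and masses are not known exactly. Their poses are not given: they have to be found in the camera images.
- jar_red: Closed glaze jar with a dark red body, a white lid and a dark red dot on the lid; upright cylinder 54 mm across, 66 mm tall, about 0.13 kg; loose. Origin: centre of its underside; z points up its axis.
- jar_green: Closed glaze jar with a dark green body, a white lid and a dark green dot on the lid; upright cylinder 54 mm across, 60 mm tall, about 0.13 kg; loose. Origin: centre of its underside; z points up its axis.
- jar_blue: Closed glaze jar with a blue body, a white lid and a blue dot on the lid; upright cylinder 48 mm across, 55 mm tall, about 0.13 kg; loose. Origin: centre of its underside; z points up its axis.
- jar_yellow: Closed glaze jar with a yellow body, a white lid and a yellow dot on the lid; upright cylinder 52 mm across, 58 mm tall, about 0.13 kg; loose. Origin: centre of its underside; z points up its axis.
- stand_red: Pale wooden jar stand with a dark red glazed chip, fixed; block 108 x 84 x 16 mm with a round recess 72 mm across and 8 mm deep (floor 8 mm above the worktop). Origin: under the centre of the recess, on the worktop; the block runs x = -66 to +42, y = -42 to +42 mm in its frame; the chip (20 x 70 mm, 3 mm proud) lies at x = -53.5 mm.
- stand_green: Pale wooden jar stand with a dark green glazed chip, fixed; block 108 x 84 x 16 mm with a round recess 72 mm across and 8 mm deep (floor 8 mm above the worktop). Origin: under the centre of the recess, on the worktop; the block runs x = -66 to +42, y = -42 to +42 mm in its frame; the chip (20 x 70 mm, 3 mm proud) lies at x = -53.5 mm.
- stand_blue: Pale wooden jar stand with a blue glazed chip, fixed; block 108 x 84 x 16 mm with a round recess 72 mm across and 8 mm deep (floor 8 mm above the worktop). Origin: under the centre of the recess, on the worktop; the block runs x = -66 to +42, y = -42 to +42 mm in its frame; the chip (20 x 70 mm, 3 mm proud) lies at x = -53.5 mm.
- stand_yellow: Pale wooden jar stand with a yellow glazed chip, fixed; block 108 x 84 x 16 mm with a round recess 72 mm across and 8 mm deep (floor 8 mm above the worktop). Origin: under the centre of the recess, on the worktop; the block runs x = -66 to +42, y = -42 to +42 mm in its frame; the chip (20 x 70 mm, 3 mm proud) lies at x = -53.5 mm.
- former: Plain turned wooden former, not a jar: upright cylinder 40 mm across, 62 mm tall, no lid; loose. Origin: centre of its underside. To be left alone. (A fixed blue bench vice, 150 mm high, stands on the worktop at about x = 0.36 to 0.66, y = 0.13 to 0.29 m; a jar or one of these two things may start to the left of it.)
- animal: Small off-white unfired clay animal on four legs, 35 x 70 x 51 mm, its length along its y axis; loose and fragile. Origin: centre of its underside. To be left alone. (A fixed blue bench vice, 150 mm high, stands on the worktop at about x = 0.36 to 0.66, y = 0.13 to 0.29 m; a jar or one of these two things may start to the left of it.)
There are look-alikes about, which are no part of the job. Leave any pink or turquoise look-alike of the jar_green alone.

How it is judged:
By the outcome, as a careful person would: the job done as asked, in the order asked, and still so for the second after the job is handed in, with the robot touching nothing.
It also fails if it takes over 112 s, if anything falls off the work surface, if the arm or the gripper's body presses on something with over 40 N, if the wrist force passes 120 N, or if a joint passes its speed limit or range.

## Robot

A 6-joint arm with a two-finger parallel gripper is mounted at the origin on the work surface; the furniture and walls round the work are solid. World frame = base frame: x ahead of the robot, y to its left, z up, the work surface at z = 0. Lengths are in m, angles in rad, forces in N, time in s.
With the tool pointing down it reaches from about 0.325 to 0.925 m from the base axis. Payload 3.1 kg.
Tool frame: the origin (TCP) lies at the very end of the fingers, on their centre line; the grasp point (between the pads) lies 19 mm behind it (ctrl.tcp_to_grasp is the distance from the TCP to the grasp point, in m); z points along the fingers, y is the line along which they close (so a half turn about z gives the same grasp; the last joint's range is limited). The gripper opens to 85 mm and grips with 20 to 120 N. Pads are 22 mm wide; open, the fingers measure 114 mm over their backs; the gripper's body (76 mm by 85 mm) begins 54 mm behind the grasp point. The pads swing forward as they close: fully open they stand 13 mm farther back than shut.
Start: joints at [1.121, 0.217, 1.613, -0, 1.311, -0.112], TCP at [0.207, 0.59, 0.191] pointing down, gripper open.
Joint ranges: [-2.75, 2.75], [-0.78, 2.1], [0.31, 2.55], [-1.13, 4.27], [0.13, 2.63], [-2.58, 2.58]. Speed limits (rad/s): [2.79, 2.79, 3.14, 3.14, 3.14, 3.14].

## Interface

Orientations are given as a rotation vector (axis times angle).
In Python, from workcell import ctrl, capture, search_frame gives the robot as it stands.
- The arm moves only by the tool arm_command, never from a script. Its arguments are lists of equal length, an entry for each row: "translation": the shift along the tool's x, y, z in parts of the range, where 1.0 means 1000 mm, a list of three; "twist": the turn about the tool's z in normalised numbers (1 is 120 degrees); "gripper": the finger opening in mm, from 0 to 85.4. A call has 1 to 20 rows; each row is the pose to reach, as a shift and turn from the pose commanded when the call began, along the tool's axes at that moment; what a row does not reach only later rows make up. A row lasts 1/10 s, in which the tool goes at most 50 mm and 8.59 degrees, less where a joint would pass 70% of its speed; a pose out of reach is approached as far as the arm can. Shift and turn numbers lie between -1 and 1, and a call with a number outside is refused. A call with a gripper value outside its range is refused whole. The fingers move at their own pace and stop on an object; the grip force is fixed at half the most. Time passes only in rows, so rows that repeat a pose let the fingers close. It gives the time, the measured TCP pose, the force, the opening and the grip force at its end, in the units of the state.
- ctrl.observe(): the state, without advancing time (a new reading comes with each control period).
- capture(name): name is "side" or "top"; returns a dict with "pixels" (420x560x3 uint8, blue, green, red), "z_map" (420x560 float32, m along the optical axis (not along the pixel's ray), 0 where there is no reading), "intrinsics" (3x3 intrinsics, pixels), "D" ([k1, k2, p1, p2, k3] as OpenCV has them; the pictures are not rectified), "world_to_cam" (4x4, takes a point from world to camera coordinates). Camera axes: x right, y down, z forward; pixel columns grow to the right and rows downward; lengths in m; the calibration is good to about 2 mm. A picture is of the moment at which its call begins.
- ctrl.sign_off(): hands the job in; it is judged then, once.
Trained networks look in a picture, given as the dict that the camera call returned (one of the last four; its "shot" number tells which), for a name from the list of things; names that differ only in an ending like _2 or _b are one class to them, and where a whole thing is asked for, a point or a joint stands for the part that bears it (a point fixed in the world has none). Each returns a list of dicts, best first, with "conf" (0 to 1); they miss things now and then, are a little off and sometimes report something else, mostly with a low value. They report only what shows in the picture. A call takes as long as a camera call. They do not tell look-alikes from the thing itself.
- search_frame(picture, target): "bbox" ([left, top, right, bottom] in pixels, round what is visible of it).
The state is a dict: "t": time; "joint_pos": joint angles; "joint_velocities": joint speeds; "joint_efforts": joint torques, N m; "eef_pos": TCP position; "eef_rot": TCP orientation; "contact_force": force on the tool from outside, world axes, zero at the start; "moment": the same for the moment, N m; "width": opening from 0.0 (shut) to 1.0 (fully open); "grasp_force": force on a finger pad.
Only numpy, scipy, OpenCV 4.12 (cv2) and the standard library are available. Lean on these libraries where they do the work, as an engineer would, in place of code of your own. Each camera call takes 0.05 s, during which the arm holds its last target. There are 200 camera calls.

## Working session

There is one attempt and no reset: what is moved stays moved. The work goes in short steps, Python scripts to look and compute and a tool call to move; the robot and the scene stay as the last step left them, time stands still between calls to the robot, and variables do not carry over. Pictures are saved under pics/ and viewed, at most 14 in all, crops included, and the job is handed in when it is done.

Besides the shell and the picture viewer there is one more tool, called after "Request:" as a command line: name --pt "numbers of a row" for each row, then --argument value for the rest. arm_command: Moves the arm, as the interface text tells. Its arguments: {"type":"object","properties":{"translation":{"type":"array","items":{"type":"array","items":{"type":"number"}}},"twist":{"type":"array","items":{"type":"number"}},"gripper":{"type":"array","items":{"type":"number"}}},"required":["translation","twist","gripper"]}

```bash
ls; mkdir -p pics
cat > h.py <<'E'
import numpy as np, cv2
from workcell import ctrl, capture, search_frame
def world(c,uv,z=None):
    """pixels Nx2 -> world; z: plane height, else depth map"""
    uv=np.atleast_2d(np.float64(uv)); K=np.array(c["intrinsics"]);D=np.array(c["D"]);T=np.array(c["world_to_cam"])
    n=cv2.undistortPoints(uv[:,None],K,D)[:,0]; r=np.c_[n,np.ones(len(n))]
    R,t=T[:3,:3],T[:3,3]
    if z is None:
        d=c["z_map"][uv[:,1].astype(int),uv[:,0].astype(int)][:,None]; 
        return (r*d-t)@R
    o=-t@R; d=r@R
    return o+d*((z-o[2])/d[:,2])[:,None]
E
python3 - <<'E'
from h import *
for n in("top","side"):
    c=capture(n); cv2.imwrite(f"pics/{n}0.png",c["pixels"])
    T=np.array(c["world_to_cam"]);print(n,"cam at",-T[:3,:3].T@T[:3,3],np.array(c["D"]))
    for t in["jar_red","jar_green","jar_blue","jar_yellow","stand_red","stand_green","stand_blue","stand_yellow","former","animal"]:
        for d in search_frame(c,t)[:3]:
            b=np.array(d["bbox"]); m=[(b[0]+b[2])/2,(b[1]+b[3])/2]
            print(t,round(d["conf"],2),b.astype(int),world(c,m)[0].round(3))
print(ctrl.observe())
E
```

```text
pics
top cam at [0.21443845 0.03757875 1.50582745] [0.0525049 0.        0.        0.        0.       ]
jar_red 0.69 [403 217 424 239] [ 0.415 -0.368  0.068]
jar_green 0.79 [239 248 256 268] [0.326 0.118 0.065]
jar_green 0.76 [134 155 155 172] [0.612 0.436 0.064]
jar_green 0.68 [161 216 187 230] [0.433 0.343 0.041]
jar_blue 0.62 [294 214 316 233] [ 0.43  -0.05   0.052]
jar_yellow 0.5 [367 217 384 231] [ 0.429 -0.26   0.058]
stand_red 0.58 [346 161 378 198] [ 0.576 -0.232  0.009]
stand_green 0.67 [392 164 420 199] [ 0.57  -0.369  0.01 ]
stand_blue 0.88 [298 162 326 199] [ 0.572 -0.076  0.017]
stand_yellow 0.77 [251 163 283 203] [0.564 0.066 0.012]
former 0.69 [297 162 328 196] [ 0.577 -0.078  0.007]
former 0.49 [331 220 348 234] [ 0.419 -0.154  0.059]
animal 0.62 [163 217 188 229] [0.431 0.339 0.045]
side cam at [0.1519302  1.01995131 0.58680928] [0.0376925 0.        0.        0.        0.       ]
jar_green 0.85 [120 283 157 324] [0.605 0.467 0.045]
jar_green 0.63 [284 213 303 236] [0.374 0.219 0.121]
jar_green 0.6 [311 225 328 243] [0.332 0.138 0.057]
jar_blue 0.66 [296 192 310 215] [
[... 342 characters left out ...]
363 0.04 ]
{'t': 1.1, 'joint_pos': array([ 1.12080917e+00,  2.16906233e-01,  1.61340165e+00, -1.77179894e-05,
        1.31129579e+00, -1.12219974e-01]), 'joint_velocities': array([ 0.00057698, -0.0009326 ,  0.000888  , -0.00146635,  0.00022035,
       -0.00165801]), 'joint_efforts': array([ 8.17329487e-05, -3.96899915e+01, -3.04260349e+01, -2.54017641e-04,
        7.13978643e-04, -1.57632763e-05]), 'eef_pos': array([0.2071143 , 0.58969626, 0.19139552]), 'eef_rot': array([ 5.28035657e-01,  3.09688530e+00, -2.40884865e-05]), 'contact_force': array([ 0.17957645,  0.56437774, -0.22030124]), 'moment': array([ 0.01835582, -0.04351554,  0.02690512]), 'grasp_force': 0.0, 'width': 1.0014892313879402}
```

View pics/top0.png

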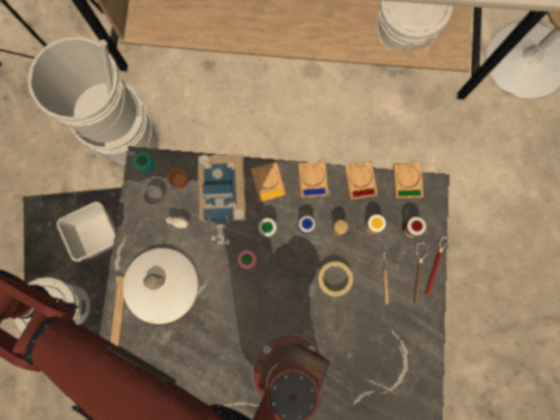

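View pics/side0.png

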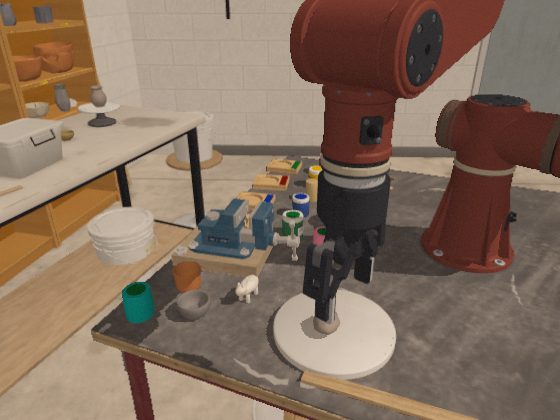

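```bash
cat > m.py <<'E'
from h import *
def ortho(c,x0,x1,y0,y1,z,s=1000):
    """rectified plan at height z, 1 px = 1/s m; row down = -x, col right = -y"""
    h,w=int((x1-x0)*s),int((y1-y0)*s)
    X,Y=np.meshgrid(x1-np.arange(h)/s,y1-np.arange(w)/s,indexing="ij")
    P=np.c_[X.ravel(),Y.ravel(),np.full(X.size,z)]
    T=np.array(c["world_to_cam"]);rv=cv2.Rodrigues(T[:3,:3])[0]
    m=cv2.projectPoints(P,rv,T[:3,3],np.array(c["intrinsics"]),np.array(c["D"]))[0].reshape(h,w,2).astype(np.float32)
    return cv2.remap(c["pixels"],m[...,0],m[...,1],cv2.INTER_CUBIC),cv2.remap(c["z_map"],m[...,0],m[...,1],cv2.INTER_NEAREST)
JARS=dict(green=((267,227),.060,.027),blue=((307,224),.055,.024),former=((341,227),.062,.02),yellow=((376,223),.058,.026),red=((416,226),.066,.027),pink=((247,259),.06,.027))
E
python3 - <<'E'
from m import *
c=capture("top"); Z=c["z_map"]
v,u=np.mgrid[0:420,0:560]; P=world(c,np.c_[u.ravel(),v.ravel()]).reshape(420,560,3)
for n,(p,h,r) in JARS.items():
    g=world(c,p,h)[0]; w=P[p[1]-14:p[1]+15,p[0]-14:p[0]+15].reshape(-1,3)
    t=w[abs(w[:,2]-h)<.01]; (a,b),R=cv2.minEnclosingCircle(t[:,:2].astype(np.float32))
    print(n,"click",g.round(3),"depth mean",t.mean(0).round(4),"circ",round(a,4),round(b,4),round(R,4),len(t))
o,_=ortho(c,.50,.65,-.45,.13,.016); cv2.imwrite("pics/st.png",cv2.resize(o,None,fx=1.37,fy=1.37))
o,_=ortho(c,.30,.50,-.45,.15,.060); cv2.imwrite("pics/jr.png",cv2.resize(o,None,fx=1.3,fy=1.3))
E
```

```text
green click [0.42  0.064 0.06 ] depth mean [0.4211 0.0659 0.0606] circ 0.4214 0.0656 0.027 254
blue click [ 0.43  -0.055  0.055] depth mean [ 0.4316 -0.0523  0.056 ] circ 0.4321 -0.0524 0.024 194
former click [ 0.42  -0.155  0.062] depth mean [ 0.4227 -0.1553  0.062 ] circ 0.4228 -0.1552 0.0204 146
yellow click [ 0.433 -0.26   0.058] depth mean [ 0.4344 -0.2616  0.0587] circ 0.4346 -0.2626 0.0258 228
red click [ 0.424 -0.375  0.066] depth mean [ 0.4254 -0.3751  0.0666] circ 0.4262 -0.3764 0.0269 263
pink click [0.324 0.123 0.06 ] depth mean [0.3251 0.1259 0.0608] circ 0.325 0.1258 0.0269 258
```

View pics/st.png

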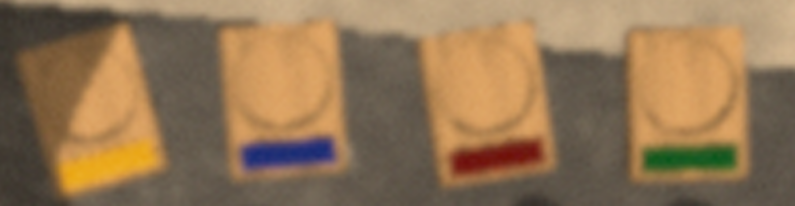

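View pics/jr.png

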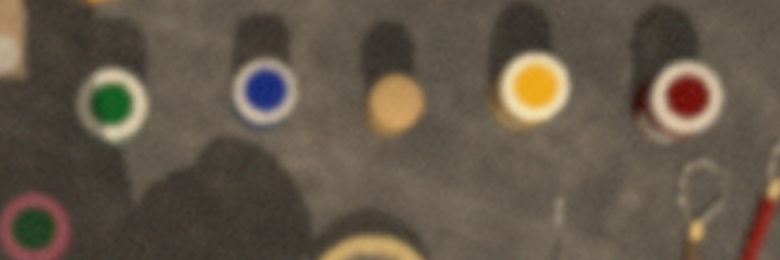

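The rectified views show green, blue, former, yellow and red lids at (112,104), (265,90), (397,102), (535,87), (687,96), with the pink look-alike at (35,228). The recess centres of the yellow, blue, red and green stands are at about (90,94), (283,83), (483,88), (690,85). Next I'll refine the stands from depth.

Run:
```python
from m import *
c=capture("top")
v,u=np.mgrid[0:420,0:560]; P=world(c,np.c_[u.ravel(),v.ravel()])
for n,(x,y) in dict(yellow=(.581,.064),blue=(.589,-.077),red=(.586,-.223),green=(.588,-.374)).items():
    m=(abs(P[:,0]-x+.012)<.07)&(abs(P[:,1]-y)<.062)&(P[:,2]>.0125)&(P[:,2]<.03)
    (a,b),s,th=cv2.minAreaRect((P[m][:,:2]*1000).astype(np.float32))
    bx=cv2.boxPoints(((a,b),s,th)); e=[bx[1]-bx[0],bx[2]-bx[1]]; l=max(e,key=np.linalg.norm); l=l/np.linalg.norm(l)
    if l[0]<0:l=-l
    print(n,"size",np.round(s),"ctr",round(a),round(b),"recess",(np.array([a,b])+12*l).round(1),"yaw",np.degrees(np.arctan2(l[1],l[0])).round(1),m.sum())
    f=(np.hypot(P[:,0]-x,P[:,1]-y)<.028)&(P[:,2]<.03); print("  floor z",np.median(P[f][:,2]).round(4))
from scipy.spatial.transform import Rotation as R
o=ctrl.observe(); M=R.from_rotvec(o["eef_rot"]).as_matrix(); print(M.round(3),o["t"])
```

```text
yellow size [109.  84.] ctr 571 65 recess [582.6  68. ] yaw 16.5 539
  floor z 0.0086
blue size [110.  87.] ctr 580 -76 recess [591.8 -75.5] yaw 4.6 536
  floor z 0.0083
red size [110.  86.] ctr 576 -226 recess [ 588.  -224.2] yaw 10.2 523
  floor z 0.0088
green size [109.  85.] ctr 576 -371 recess [ 588.1 -370.7] yaw 1.2 525
  floor z 0.0088
[[-0.943  0.331  0.   ]
 [ 0.331  0.943 -0.   ]
 [-0.    -0.    -1.   ]] 1.2
```

Careful with the scale: shifts go in shares of 1000 mm and turns go in shares of 120 degrees. That gives: -60 mm / 1000 = -0.06, -50 mm / 1000 = -0.05, 70.7 degrees / 120 = 0.5892.

Request:
arm_command --pt "0 0 -0.01" --pt "0 0 -0.02" --pt "0 0 -0.03" --pt "0 0 -0.04" --pt "0 0 -0.05" --pt "0 0 -0.06" --pt "0 0 -0.06" --pt "0 0 -0.06" --pt "0 0 -0.06" --pt "0 0 -0.06" --pt "0 0 -0.06" --twist '[0.0667,0.1333,0.2,0.2667,0.3333,0.4,0.4667,0.5333,0.5892,0.5892,0.5892]' --gripper '[85,85,85,85,85,85,85,85,85,85,85]'

```text
t: 2.3
eef_pos: [0.2071, 0.5897, 0.2514]
eef_rot: [2.22, 2.223, -0.0]
contact_force: [-0.2, 0.1, 0.7]
width: 0.992
grasp_force: 0.0
```

In the tool's units: -524 mm / 1000 = -0.524, 214 mm / 1000 = 0.214.

Request:
arm_command --pt "-0.03 0.012 0" --pt "-0.06 0.025 0" --pt "-0.1 0.041 0" --pt "-0.14 0.057 0" --pt "-0.18 0.074 0" --pt "-0.22 0.09 0" --pt "-0.26 0.106 0" --pt "-0.3 0.122 0" --pt "-0.34 0.139 0" --pt "-0.38 0.155 0" --pt "-0.42 0.171 0" --pt "-0.455 0.186 0" --pt "-0.485 0.198 0" --pt "-0.505 0.206 0" --pt "-0.517 0.211 0" --pt "-0.524 0.214 0" --pt "-0.524 0.214 0" --pt "-0.524 0.214 0" --pt "-0.524 0.214 0" --twist '[0,0,0,0,0,0,0,0,0,0,0,0,0,0,0,0,0,0,0]' --gripper '[85,85,85,85,85,85,85,85,85,85,85,85,85,85,85,85,85,85,85]'

```text
t: 4.2
eef_pos: [0.4203, 0.0664, 0.2514]
eef_rot: [-2.22, -2.222, -0.0]
contact_force: [0.4, 0.6, 0.3]
width: 0.996
grasp_force: 0.0
```

In the tool's units: 229 mm / 1000 = 0.229, 225 mm / 1000 = 0.225.

Request:
arm_command --pt "0 0 0.025" --pt "0 0 0.055" --pt "0 0 0.085" --pt "0 0 0.115" --pt "0 0 0.145" --pt "0 0 0.17" --pt "0 0 0.19" --pt "0 0 0.205" --pt "0 0 0.215" --pt "0 0 0.225" --pt "0 0 0.229" --pt "0 0 0.229" --pt "0 0 0.229" --pt "0 0 0.229" --pt "0 0 0.229" --pt "0 0 0.229" --pt "0 0 0.229" --pt "0 0 0.229" --pt "0 0 0.229" --pt "0 0 0.229" --twist '[0,0,0,0,0,0,0,0,0,0,0,0,0,0,0,0,0,0,0,0]' --gripper '[85,85,85,85,85,85,85,85,85,85,85,85,45,45,45,45,45,45,45,45]'

```text
t: 6.2
eef_pos: [0.4206, 0.0655, 0.0224]
eef_rot: [-2.223, -2.22, 0.0]
contact_force: [0.1, -0.3, -0.1]
width: 0.526
grasp_force: 0.0
```

Run:
```python
from m import *
print(ctrl.observe())
a=capture("top");b=capture("side")
A=cv2.resize(a["pixels"][140:290,180:440],None,fx=3,fy=3,interpolation=2)[:,:780];cv2.imwrite("pics/a1.png",A)
cv2.imwrite("pics/b1.png",cv2.resize(b["pixels"][150:300,190:390],None,fx=4,fy=4,interpolation=2))
```

```text
{'t': 6.2, 'joint_pos': array([-1.07669239e-02,  1.96923345e-02,  2.19042023e+00, -3.18678386e-05,
        9.31559505e-01, -9.76162843e-03]), 'joint_velocities': array([ 0.0003274 , -0.0009496 , -0.00086573, -0.00134719, -0.00049612,
       -0.00015909]), 'joint_efforts': array([-2.53026519e-03, -2.47609645e+01, -2.38995069e+01, -3.02050694e-04,
        4.18280406e-04,  5.56003723e-07]), 'eef_pos': array([0.42057379, 0.06546679, 0.02238819]), 'eef_rot': array([-2.22250921e+00, -2.22031827e+00,  1.15993918e-04]), 'contact_force': array([ 0.07331385, -0.33673442, -0.09271302]), 'moment': array([-0.02045788,  0.02690493,  0.02859695]), 'grasp_force': 0.0, 'width': 0.5261867879827987}
```

View pics/b1.png

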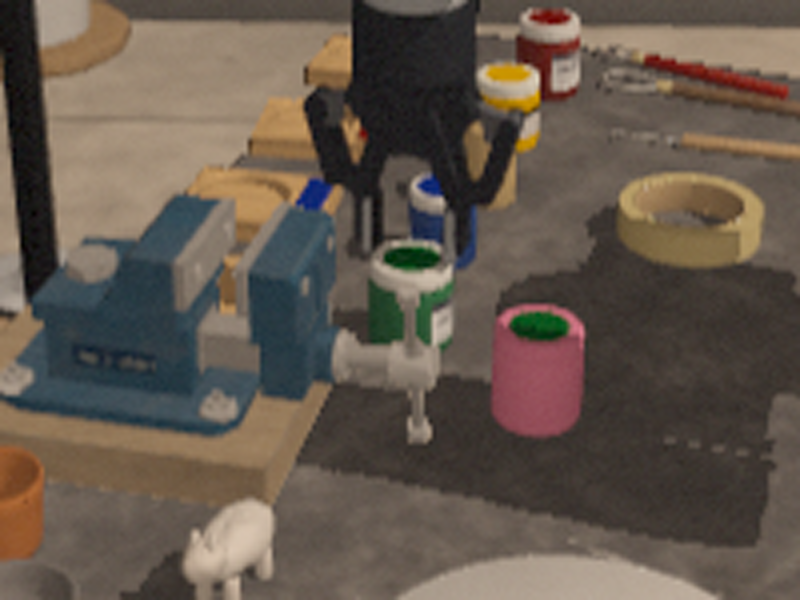

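View pics/a1.png

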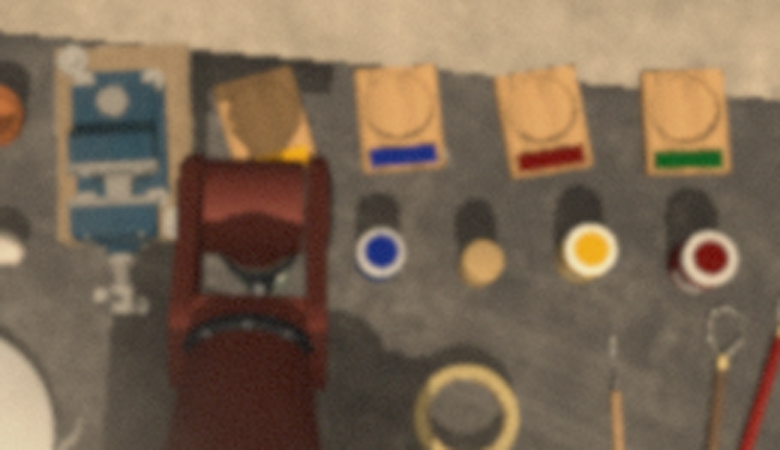

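Run:
```python
from m import *
b=capture("side");T=np.array(b["world_to_cam"])
pr=lambda p:cv2.projectPoints(np.float64([p]),cv2.Rodrigues(T[:3,:3])[0],T[:3,3],np.array(b["intrinsics"]),np.array(b["D"]))[0].ravel()
tcp=ctrl.observe()["eef_pos"]
print("tcp",pr(tcp),(pr(tcp)-[190,150])*4, "jar top",(pr([.421,.066,.06])-[190,150])*4)
for q in[(410,257),(570,15),(510,75),(540,325),(430,185),(365,240),(460,230),(415,320),(415,290),(410,130)]:
    print(q,world(b,[190+q[0]/4,150+q[1]/4])[0].round(3))
```

```text
tcp [292.04054936 227.57569533] [408.16219743 310.30278131] jar top [407.86346817 258.97978661]
(410, 257) [0.419 0.069 0.063]
(570, 15) [ 0.408 -0.386  0.067]
(510, 75) [ 0.43  -0.258  0.059]
(540, 325) [0.324 0.122 0.059]
(430, 185) [ 0.438 -0.047  0.058]
(365, 240) [0.447 0.074 0.073]
(460, 230) [0.386 0.072 0.089]
(415, 320) [0.375 0.213 0.104]
(415, 290) [0.375 0.216 0.124]
(410, 130) [0.418 0.073 0.153]
```

Run:
```python
from m import *
b=capture("side")
v,u=np.mgrid[150:260,230:350]; P=world(b,np.c_[u.ravel(),v.ravel()]); I=b["pixels"][150:260,230:350].reshape(-1,3)
for x in np.arange(.36,.49,.006):
    m=(abs(P[:,0]-x)<.003)&(abs(P[:,1]-.066)<.03)&(P[:,2]>.02)
    if m.any(): 
        q=P[m];k=q[:,2].argmin();print(x.round(3),m.sum(),"min z",q[k].round(3),I[m][k],"max",q[:,2].max().round(3))
v,u=np.mgrid[213:228,265:315:2]
print((world(b,np.c_[u.ravel(),v.ravel()])[:,2]*1000).reshape(u.shape).round().astype(int))
print((world(b,np.c_[u.ravel(),v.ravel()])[:,1]*1000).reshape(u.shape).round().astype(int))
```

```text
0.36 44 min z [0.363 0.078 0.126] [34 34 41] max 0.169
0.366 59 min z [0.368 0.076 0.114] [34 38 44] max 0.17
0.372 43 min z [0.37  0.076 0.114] [26 26 27] max 0.172
0.378 35 min z [0.379 0.071 0.11 ] [29 32 34] max 0.179
0.384 164 min z [0.386 0.072 0.077] [40 34 39] max 0.237
0.39 190 min z [0.393 0.072 0.035] [111 118 129] max 0.242
0.396 222 min z [0.396 0.078 0.02 ] [162 176 190] max 0.244
0.402 143 min z [0.402 0.085 0.02 ] [ 75 102  80] max 0.243
0.408 95 min z [0.407 0.086 0.02 ] [52 82 42] max 0.244
0.414 69 min z [0.412 0.087 0.06 ] [160 178 193] max 0.243
0.42 83 min z [0.421 0.092 0.021] [41 70 36] max 0.244
0.426 99 min z [0.427 0.089 0.021] [42 68 37] max 0.242
0.432 106 min z [0.432 0.089 0.023] [44 67 41] max 0.241
0.438 98 min z [0.436 0.087 0.022] [38 60 31] max 0.24
0.444 182 min z [0.445 0.074 0.022] [40 58 39] max 0.239
0.45 96 min z [0.448 0.072 0.067] [83 90 97] max 0.238
0.456 42 min z [0.453 0.073 0.078] [29 29 32] max 0.189
0.462 37 min z [0.459 0.07  0.106] [44 47 52] max 0.175
0.468 76 min z [0.466 0.073 0.112] [26 23 29] max 0.172
0.474 54 min z [0.471 0.
[... 2967 characters left out ...]
 87   83   78   72   60   -9  -11  -11  -13  -18]
 [ 231  215  208  188   18   20   16   18   15   82   86   90  216  221
   218   85   84   82   70   55   -3   -9   -5  -10   -9]
 [ 231  220  207  186   29   23   21   24   25   82   85   89  214  218
   218   89   84   78   76   60    0    1   -2   -4 1020]
 [ 234  216  206  186   34   32   32   22   28   83   87   88   91  220
   218   89   82   78   76    7   10    5    5    0   -3]
 [ 234  217  209  185   37   35   33   32   29   85   90   90   89  222
   216   84   83   75   70   17   14   13    8    4    1]
 [ 234  220  204  187   42   39   44   34   40   81   90   89   91  216
   213   87   84   81   75   20   18   18    9    5    9]]
```

The side view shows that the fingers straddle the jar in x and y but end near z≈0.068 by depth. The reported TCP z of 0.022 is therefore about 45 mm too low. I'll open, go lower and measure again.

In the tool's units: 25 mm / 1000 = 0.025, 20 mm / 1000 = 0.02.

Request:
arm_command --pt "0 0 0" --pt "0 0 0" --pt "0 0 0" --pt "0 0 0" --pt "0 0 0" --pt "0 0 0" --pt "0 0 0.005" --pt "0 0 0.01" --pt "0 0 0.015" --pt "0 0 0.02" --pt "0 0 0.025" --pt "0 0 0.025" --twist '[0,0,0,0,0,0,0,0,0,0,0,0]' --gripper '[85,85,85,85,85,85,85,85,85,85,85,85]'

```text
t: 7.6
eef_pos: [0.4196, 0.0655, -0.0036]
eef_rot: [-2.221, -2.219, 0.002]
contact_force: [0.1, 0.7, -0.1]
width: 0.993
grasp_force: 0.0
```

```bash
cat > tip.py <<'E'
from m import *
def tips(x,y,b=None):
    b=b or capture("side")
    v,u=np.mgrid[150:300,200:380]; P=world(b,np.c_[u.ravel(),v.ravel()]); I=b["pixels"][150:300,200:380].reshape(-1,3).max(1)
    for s in(-1,1):
        m=(s*(P[:,0]-x)>.024)&(s*(P[:,0]-x)<.07)&(abs(P[:,1]-y)<.025)&(P[:,2]>.012)&(I<130)
        q=P[m];q=q[q[:,2].argsort()][:6]; print("side",s,m.sum(),q.round(3).tolist())
E
python3 - <<'E'
from tip import *
o=ctrl.observe();print(o["eef_pos"],o["joint_pos"].round(3));tips(.421,.066)
b=capture("side");cv2.imwrite("pics/b2.png",cv2.resize(b["pixels"][150:300,190:390],None,fx=4,fy=4,interpolation=2))
E
```

```text
[ 0.41961956  0.06549473 -0.00359045] [-0.011  0.073  2.199 -0.     0.871 -0.01 ]
side -1 724 [[0.395, 0.062, 0.027], [0.393, 0.069, 0.028], [0.396, 0.07, 0.028], [0.395, 0.072, 0.032], [0.394, 0.056, 0.032], [0.393, 0.068, 0.033]]
side 1 448 [[0.445, 0.074, 0.022], [0.445, 0.074, 0.033], [0.446, 0.071, 0.046], [0.462, 0.062, 0.051], [0.446, 0.071, 0.052], [0.462, 0.071, 0.052]]
```

View pics/b2.png

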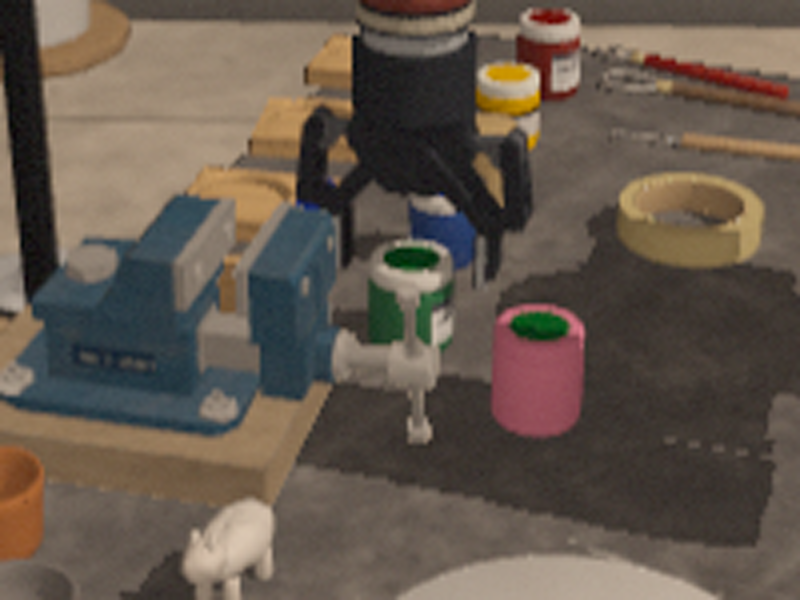

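In the tool's units: 16 mm / 1000 = 0.016, 10 mm / 1000 = 0.01.

Request:
arm_command --pt "0 0 0.005" --pt "0 0 0.01" --pt "0 0 0.016" --pt "0 0 0.016" --pt "0 0 0.016" --pt "0 0 0.016" --pt "0 0 0.016" --pt "0 0 0.016" --pt "0 0 0.016" --pt "0 0 0.016" --twist '[0,0,0,0,0,0,0,0,0,0]' --gripper '[85,85,85,45,45,45,45,45,45,45]'

```text
t: 8.7
eef_pos: [0.421, 0.0655, -0.0184]
eef_rot: [2.222, 2.22, 0.001]
contact_force: [0.2, -0.0, 0.9]
width: 0.614
grasp_force: 63.0
```

In the tool's units: -438 mm / 1000 = -0.438, 167 mm / 1000 = 0.167.

Request:
arm_command --pt "0 0 -0.01" --pt "0 0 -0.03" --pt "0 0 -0.06" --pt "0 0 -0.09" --pt "0 0 -0.11" --pt "-0.015 0.006 -0.11" --pt "-0.045 0.017 -0.11" --pt "-0.08 0.03 -0.11" --pt "-0.115 0.044 -0.11" --pt "-0.15 0.057 -0.11" --pt "-0.185 0.071 -0.11" --pt "-0.22 0.084 -0.11" --pt "-0.255 0.097 -0.11" --pt "-0.29 0.111 -0.11" --pt "-0.325 0.124 -0.11" --pt "-0.36 0.137 -0.11" --pt "-0.395 0.151 -0.11" --pt "-0.42 0.16 -0.11" --pt "-0.433 0.165 -0.11" --pt "-0.438 0.167 -0.11" --twist '[0,0,0,0,0,0,0,0,0,0,0,0,0,0,0,0,0,0,0,0]' --gripper '[45,45,45,45,45,45,45,45,45,45,45,45,45,45,45,45,45,45,45,45]'

```text
t: 10.7
eef_pos: [0.5869, -0.3734, 0.0911]
eef_rot: [-2.223, -2.218, 0.0]
contact_force: [-0.2, 0.3, -1.5]
width: 0.617
grasp_force: 63.2
```

Run:
```python
from tip import *
o=ctrl.observe();print(o["eef_pos"],o["width"],o["grasp_force"],o["t"])
b=capture("side");cv2.imwrite("pics/b3.png",cv2.resize(b["pixels"][90:240,190:390],None,fx=4,fy=4,interpolation=2))
a=capture("top");o,_=ortho(a,.35,.7,-.45,.13,.06);cv2.imwrite("pics/a3.png",o)
```

```text
[ 0.58689561 -0.37338729  0.09111754] 0.617022333273056 63.17627772688866 10.7
```

View pics/b3.png

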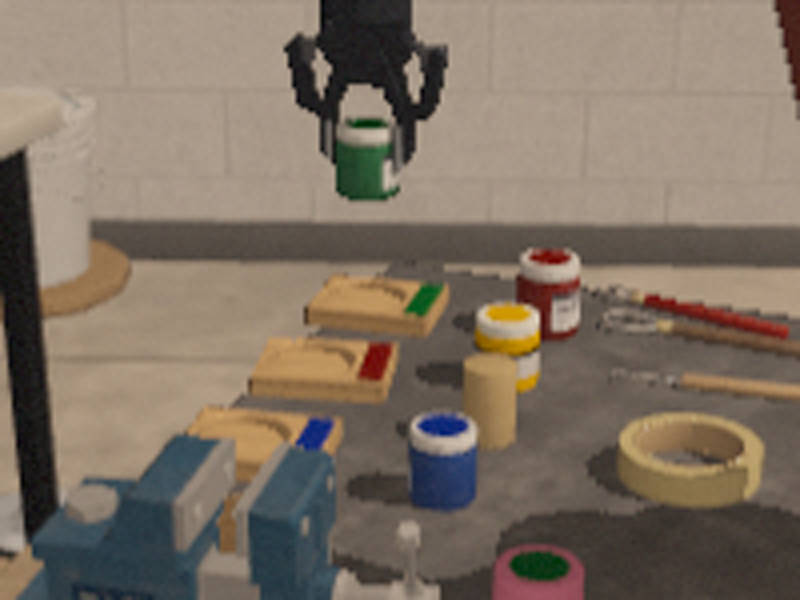

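The jar hangs upright over the green stand, with its lid at crop pixel (365,128). I'll measure the lid by depth.

```bash
cat > lid.py <<'E'
from m import *
import sys
def held(x,y,z0,z1,r=.05,cam="side"):
    b=capture(cam); H,W=b["z_map"].shape; v,u=np.mgrid[0:H,0:W]; P=world(b,np.c_[u.ravel(),v.ravel()]); I=b["pixels"].reshape(-1,3).astype(int)
    m=(np.hypot(P[:,0]-x,P[:,1]-y)<r)&(P[:,2]>z0)&(P[:,2]<z1)&((I.max(1)>110)|(I.max(1)-I.min(1)>40))
    q=P[m];k=q[q[:,2]>np.percentile(q[:,2],75)]
    print("n",m.sum(),"min",q.min(0).round(4),"max",q.max(0).round(4),"z pct",np.percentile(q[:,2],[2,90,98]).round(4),"top mean",k.mean(0).round(4))
E
python3 - <<'E'
from lid import *
held(.588,-.373,.09,.25)
E
```

```text
n 165 min [ 0.5424 -0.3957  0.119 ] max [ 0.6331 -0.3435  0.2477] z pct [0.1224 0.1721 0.1959] top mean [ 0.5835 -0.3699  0.1785]
```

In the tool's units: 85 mm / 1000 = 0.085, 75 mm / 1000 = 0.075.

Request:
arm_command --pt "0 0 0.02" --pt "0 0 0.04" --pt "0 0 0.06" --pt "0 0 0.075" --pt "0 0 0.085" --pt "0 0 0.085" --pt "0 0 0.085" --twist '[0,0,0,0,0,0,0]' --gripper '[45,45,45,45,45,45,45]'

```text
t: 11.55
eef_pos: [0.5875, -0.3726, 0.0069]
eef_rot: [2.222, 2.22, 0.0]
contact_force: [-1.0, 0.1, -2.7]
width: 0.613
grasp_force: 63.2
```

Run:
```python
from lid import *
held(.588,-.373,.022,.15);print(ctrl.observe()["eef_pos"])
b=capture("side");cv2.imwrite("pics/b4.png",cv2.resize(b["pixels"][110:190,240:340],None,fx=7,fy=7,interpolation=2))
```

```text
n 166 min [ 0.5398 -0.4007  0.0238] max [ 0.6342 -0.3429  0.1293] z pct [0.0368 0.0886 0.112 ] top mean [ 0.586  -0.3721  0.0927]
[ 0.58805414 -0.37316541  0.00762928]
```

View pics/b4.png

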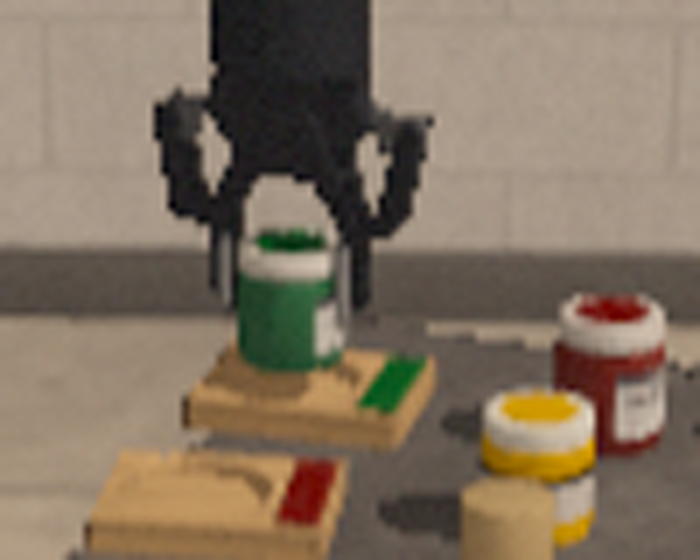

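The jar hovers about 20 mm above the recess, centred, with its base at crop (290,368).

In the tool's units: 16 mm / 1000 = 0.016, 15 mm / 1000 = 0.015.

Request:
arm_command --pt "0 0 0.005" --pt "0 0 0.01" --pt "0 0 0.014" --pt "0 0 0.015" --pt "0 0 0.016" --pt "0 0 0.016" --twist '[0,0,0,0,0,0]' --gripper '[45,45,45,45,45,45]'

```text
t: 12.25
eef_pos: [0.5871, -0.3726, -0.0099]
eef_rot: [-2.222, -2.22, 0.0]
contact_force: [0.5, 0.4, -1.1]
width: 0.62
grasp_force: 63.2
```

In the tool's units: 2 mm / 1000 = 0.002, 1 mm / 1000 = 0.001.

Request:
arm_command --pt "0 0 0.001" --pt "0 0 0.002" --pt "0 0 0.002" --twist '[0,0,0]' --gripper '[45,45,45]'

```text
t: 12.55
eef_pos: [0.5875, -0.3729, -0.0103]
eef_rot: [2.222, 2.22, -0.0]
contact_force: [-2.1, 1.7, 5.2]
width: 0.616
grasp_force: 63.6
```

Request:
arm_command --pt "0 0 0" --pt "0 0 0" --pt "0 0 0" --pt "0 0 0" --pt "0 0 0" --pt "0 0 -0.02" --pt "0 0 -0.05" --pt "0 0 -0.08" --pt "0 0 -0.11" --pt "0 -0.02 -0.11" --pt "-0.001 -0.06 -0.11" --pt "-0.002 -0.1 -0.11" --pt "-0.003 -0.14 -0.11" --pt "-0.003 -0.162 -0.11" --pt "-0.003 -0.162 -0.1" --pt "-0.003 -0.162 -0.07" --pt "-0.003 -0.162 -0.04" --pt "-0.003 -0.162 -0.015" --pt "-0.003 -0.162 0" --pt "-0.003 -0.162 0" --twist '[0,0,0,0,0,0,0,0,0,0,0,0,0,0,0,0,0,0,0,0]' --gripper '[85,85,85,85,85,85,85,85,85,85,85,85,85,85,85,85,85,85,85,85]'

```text
t: 14.55
eef_pos: [0.4241, -0.3735, -0.0146]
eef_rot: [-2.218, -2.217, -0.001]
contact_force: [-0.9, 0.1, -0.2]
width: 0.993
grasp_force: 0.0
```

In the tool's units: 6 mm / 1000 = 0.006, 4 mm / 1000 = 0.004.

Request:
arm_command --pt "0 0 0.004" --pt "0 0 0.006" --pt "0 0 0.006" --pt "0 0 0.006" --pt "0 0 0.006" --pt "0 0 0.006" --pt "0 0 0.006" --pt "0 0 0.006" --twist '[0,0,0,0,0,0,0,0]' --gripper '[85,85,45,45,45,45,45,45]'

```text
t: 15.35
eef_pos: [0.4261, -0.3765, -0.0163]
eef_rot: [2.221, 2.219, -0.0]
contact_force: [0.6, -0.4, 5.7]
width: 0.618
grasp_force: 63.3
```

In the tool's units: 161 mm / 1000 = 0.161, 152 mm / 1000 = 0.152.

Request:
arm_command --pt "0 0 -0.01" --pt "0 0 -0.03" --pt "0 0 -0.06" --pt "0 0 -0.09" --pt "0 0 -0.11" --pt "0.01 0.01 -0.11" --pt "0.03 0.032 -0.11" --pt "0.055 0.058 -0.11" --pt "0.08 0.085 -0.11" --pt "0.105 0.111 -0.11" --pt "0.13 0.138 -0.11" --pt "0.145 0.154 -0.11" --pt "0.152 0.161 -0.11" --pt "0.152 0.161 -0.11" --pt "0.152 0.161 -0.09" --pt "0.152 0.161 -0.065" --pt "0.152 0.161 -0.045" --pt "0.152 0.161 -0.03" --pt "0.152 0.161 -0.03" --pt "0.152 0.161 -0.03" --twist '[0,0,0,0,0,0,0,0,0,0,0,0,0,0,0,0,0,0,0,0]' --gripper '[45,45,45,45,45,45,45,45,45,45,45,45,45,45,45,45,45,45,45,45]'

```text
t: 17.35
eef_pos: [0.5858, -0.2241, 0.0123]
eef_rot: [-2.223, -2.219, 0.0]
contact_force: [-0.2, 0.4, -1.4]
width: 0.62
grasp_force: 63.2
```

Run:
```python
from lid import *
held(.587,-.224,.022,.15);print(ctrl.observe()["eef_pos"],ctrl.observe()["contact_force"])
b=capture("side");cv2.imwrite("pics/b5.png",cv2.resize(b["pixels"][110:210,230:350],None,fx=6,fy=6,interpolation=2))
```

```text
n 365 min [ 0.5387 -0.2513  0.0225] max [ 0.6132 -0.195   0.1394] z pct [0.0322 0.0968 0.0986] top mean [ 0.5816 -0.2158  0.0974]
[ 0.5868424  -0.22445462  0.01328808] [-0.67056564  0.66155726 -0.55302389]
```

View pics/b5.png

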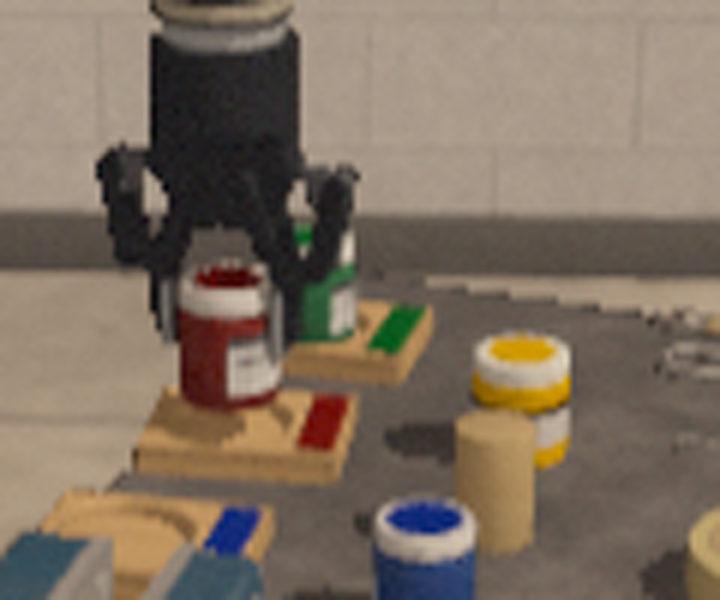

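The red jar is upright over the red recess, and green is seated behind it.

In the tool's units: 21 mm / 1000 = 0.021, 20 mm / 1000 = 0.02.

Request:
arm_command --pt "0 0 0.006" --pt "0 0 0.012" --pt "0 0 0.017" --pt "0 0 0.019" --pt "0 0 0.02" --pt "0 0 0.021" --pt "0 0 0.021" --twist '[0,0,0,0,0,0,0]' --gripper '[45,45,45,45,45,45,45]'

```text
t: 18.15
eef_pos: [0.5865, -0.2237, -0.0083]
eef_rot: [2.222, 2.22, 0.0]
contact_force: [-1.6, 0.6, 0.5]
width: 0.621
grasp_force: 63.5
```

In the tool's units: -152 mm / 1000 = -0.152, -138 mm / 1000 = -0.138.

Request:
arm_command --pt "0 0 0.001" --pt "0 0 0.001" --pt "0 0 0.001" --pt "0 0 0.001" --pt "0 0 0.001" --pt "0 0 0.001" --pt "0 0 -0.02" --pt "0 0 -0.05" --pt "0 0 -0.08" --pt "0 0 -0.105" --pt "-0.006 -0.024 -0.105" --pt "-0.015 -0.06 -0.105" --pt "-0.025 -0.1 -0.105" --pt "-0.034 -0.138 -0.105" --pt "-0.038 -0.152 -0.105" --pt "-0.038 -0.152 -0.105" --pt "-0.038 -0.152 -0.08" --pt "-0.038 -0.152 -0.05" --pt "-0.038 -0.152 -0.02" --pt "-0.038 -0.152 0" --twist '[0,0,0,0,0,0,0,0,0,0,0,0,0,0,0,0,0,0,0,0]' --gripper '[45,85,85,85,85,85,85,85,85,85,85,85,85,85,85,85,85,85,85,85]'

```text
t: 20.15
eef_pos: [0.4352, -0.2608, -0.0104]
eef_rot: [-2.221, -2.22, -0.001]
contact_force: [-0.4, 0.2, -1.1]
width: 0.999
grasp_force: 0.0
```

In the tool's units: 8 mm / 1000 = 0.008, 4 mm / 1000 = 0.004.

Request:
arm_command --pt "0 0 0.004" --pt "0 0 0.008" --pt "0 0 0.008" --pt "0 0 0.008" --pt "0 0 0.008" --pt "0 0 0.008" --pt "0 0 0.008" --pt "0 0 0.008" --pt "0 0 0.008" --twist '[0,0,0,0,0,0,0,0,0]' --gripper '[85,85,85,45,45,45,45,45,45]'

```text
t: 21.05
eef_pos: [0.4355, -0.2626, -0.015]
eef_rot: [2.22, 2.218, 0.0]
contact_force: [-0.1, 0.1, 6.2]
width: 0.586
grasp_force: 62.9
```

In the tool's units: 329 mm / 1000 = 0.329, 147 mm / 1000 = 0.147.

Request:
arm_command --pt "0 0 -0.01" --pt "0 0 -0.03" --pt "0 0 -0.06" --pt "0 0 -0.09" --pt "0 0 -0.11" --pt "0.015 0.007 -0.11" --pt "0.045 0.02 -0.11" --pt "0.085 0.038 -0.11" --pt "0.125 0.056 -0.11" --pt "0.165 0.074 -0.11" --pt "0.205 0.092 -0.11" --pt "0.245 0.11 -0.11" --pt "0.28 0.125 -0.11" --pt "0.308 0.138 -0.11" --pt "0.324 0.145 -0.11" --pt "0.329 0.147 -0.11" --pt "0.329 0.147 -0.09" --pt "0.329 0.147 -0.06" --pt "0.329 0.147 -0.035" --pt "0.329 0.147 -0.03" --twist '[0,0,0,0,0,0,0,0,0,0,0,0,0,0,0,0,0,0,0,0]' --gripper '[45,45,45,45,45,45,45,45,45,45,45,45,45,45,45,45,45,45,45,45]'

```text
t: 23.05
eef_pos: [0.5772, 0.0659, 0.0096]
eef_rot: [-2.22, -2.215, 0.01]
contact_force: [-1.1, -0.4, -2.2]
width: 0.59
grasp_force: 62.7
```

Run:
```python
from lid import *
held(.582,.067,.022,.15);o=ctrl.observe();print(o["eef_pos"],o["contact_force"],o["width"],o["grasp_force"])
b=capture("side");cv2.imwrite("pics/b6.png",cv2.resize(b["pixels"][110:260,190:350],None,fx=4,fy=4,interpolation=2))
```

```text
n 98 min [0.5425 0.0423 0.0272] max [0.6279 0.0897 0.1306] z pct [0.0609 0.0881 0.1266] top mean [0.5818 0.0614 0.0972]
[0.57820149 0.06604397 0.0104275 ] [-0.7639014  -0.8977961  -1.43554887] 0.5826008873442541 62.71452363522258
```

View pics/b6.png

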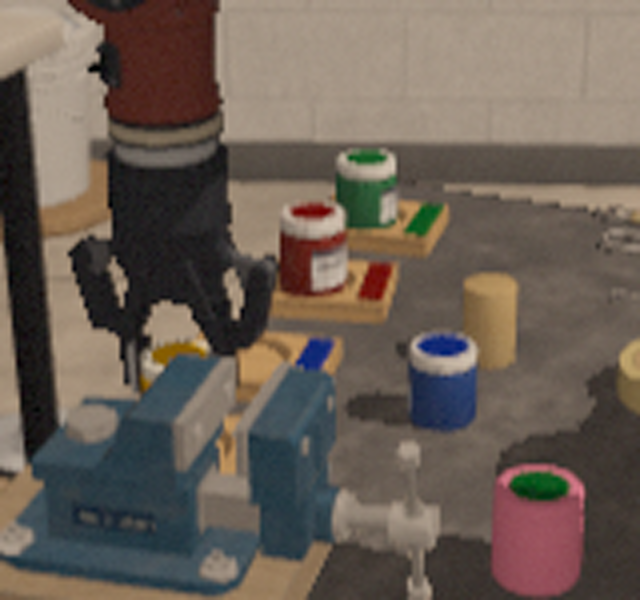

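Red and green stand upright in their recesses. Yellow is held over its own stand, partly hidden by the vice, so I'll lower it.

In the tool's units: 19 mm / 1000 = 0.019, 17 mm / 1000 = 0.017.

Request:
arm_command --pt "0 0 0" --pt "0 0 0" --pt "0 0 0.006" --pt "0 0 0.012" --pt "0 0 0.017" --pt "0 0 0.019" --pt "0 0 0.019" --twist '[0,0,0,0,0,0,0]' --gripper '[45,45,45,45,45,45,45]'

```text
t: 23.85
eef_pos: [0.581, 0.0674, -0.0063]
eef_rot: [-2.222, -2.22, 0.001]
contact_force: [-0.3, -0.7, -1.7]
width: 0.584
grasp_force: 62.8
```

In the tool's units: 2 mm / 1000 = 0.002, 1 mm / 1000 = 0.001.

Request:
arm_command --pt "0 0 0.001" --pt "0 0 0.002" --pt "0 0 0.002" --twist '[0,0,0]' --gripper '[45,45,45]'

```text
t: 24.15
eef_pos: [0.5818, 0.0674, -0.0069]
eef_rot: [2.222, 2.22, 0.0]
contact_force: [-2.7, 0.4, 3.7]
width: 0.587
grasp_force: 63.1
```

In the tool's units: -150 mm / 1000 = -0.15, -119 mm / 1000 = -0.119.

Request:
arm_command --pt "0 0 0" --pt "0 0 0" --pt "0 0 0" --pt "0 0 0" --pt "0 0 0" --pt "0 0 -0.02" --pt "0 0 -0.05" --pt "0 0 -0.08" --pt "0 0 -0.105" --pt "-0.015 -0.019 -0.105" --pt "-0.042 -0.053 -0.105" --pt "-0.074 -0.093 -0.105" --pt "-0.104 -0.131 -0.105" --pt "-0.119 -0.15 -0.105" --pt "-0.119 -0.15 -0.105" --pt "-0.119 -0.15 -0.105" --pt "-0.119 -0.15 -0.08" --pt "-0.119 -0.15 -0.05" --pt "-0.119 -0.15 -0.02" --pt "-0.119 -0.15 0" --twist '[0,0,0,0,0,0,0,0,0,0,0,0,0,0,0,0,0,0,0,0]' --gripper '[85,85,85,85,85,85,85,85,85,85,85,85,85,85,85,85,85,85,85,85]'

```text
t: 26.15
eef_pos: [0.4319, -0.0505, -0.0093]
eef_rot: [-2.22, -2.221, 0.0]
contact_force: [-0.2, 0.2, 0.6]
width: 0.992
grasp_force: 0.0
```

In the tool's units: 11 mm / 1000 = 0.011, 10 mm / 1000 = 0.01.

Request:
arm_command --pt "0 0 0.005" --pt "0 0 0.01" --pt "0 0 0.011" --pt "0 0 0.011" --pt "0 0 0.011" --pt "0 0 0.011" --pt "0 0 0.011" --pt "0 0 0.011" --pt "0 0 0.011" --pt "0 0 0.011" --twist '[0,0,0,0,0,0,0,0,0,0]' --gripper '[85,85,85,85,40,40,40,40,40,40]'

```text
t: 27.15
eef_pos: [0.4326, -0.0519, -0.0176]
eef_rot: [2.222, 2.219, 0.001]
contact_force: [-1.0, 0.7, 5.6]
width: 0.542
grasp_force: 62.0
```

In the tool's units: 159 mm / 1000 = 0.159, 147 mm / 1000 = 0.147.

Request:
arm_command --pt "0 0 -0.01" --pt "0 0 -0.03" --pt "0 0 -0.06" --pt "0 0 -0.075" --pt "-0.002 0.012 -0.075" --pt "-0.005 0.035 -0.075" --pt "-0.01 0.065 -0.075" --pt "-0.014 0.095 -0.075" --pt "-0.019 0.125 -0.075" --pt "-0.022 0.147 -0.075" --pt "-0.024 0.159 -0.075" --pt "-0.024 0.159 -0.075" --pt "-0.024 0.159 -0.075" --pt "-0.024 0.159 -0.06" --pt "-0.024 0.159 -0.04" --pt "-0.024 0.159 -0.03" --pt "-0.024 0.159 -0.03" --twist '[0,0,0,0,0,0,0,0,0,0,0,0,0,0,0,0,0]' --gripper '[40,40,40,40,40,40,40,40,40,40,40,40,40,40,40,40,40]'

```text
t: 28.85
eef_pos: [0.587, -0.0748, 0.0084]
eef_rot: [-2.219, -2.217, 0.005]
contact_force: [-0.4, 0.7, -1.1]
width: 0.542
grasp_force: 61.9
```

In the tool's units: 20 mm / 1000 = 0.02, 19 mm / 1000 = 0.019.

Request:
arm_command --pt "0 0 0.006" --pt "0 0 0.012" --pt "0 0 0.017" --pt "0 0 0.019" --pt "0 0 0.02" --pt "0 0 0.02" --twist '[0,0,0,0,0,0]' --gripper '[40,40,40,40,40,40]'

```text
t: 29.45
eef_pos: [0.5906, -0.0757, -0.0086]
eef_rot: [2.222, 2.22, 0.0]
contact_force: [-0.1, -0.2, -2.0]
width: 0.543
grasp_force: 61.9
```

In the tool's units: 2 mm / 1000 = 0.002, 1 mm / 1000 = 0.001.

Request:
arm_command --pt "0 0 0.001" --pt "0 0 0.002" --pt "0 0 0.002" --twist '[0,0,0]' --gripper '[40,40,40]'

```text
t: 29.75
eef_pos: [0.591, -0.0758, -0.0095]
eef_rot: [2.222, 2.22, 0.0]
contact_force: [-2.0, 0.3, 4.5]
width: 0.542
grasp_force: 62.5
```

In the tool's units: -180 mm / 1000 = -0.18, -170 mm / 1000 = -0.17.

Request:
arm_command --pt "0 0 0" --pt "0 0 0" --pt "0 0 0" --pt "0 0 0" --pt "0 0 0" --pt "0 0 -0.02" --pt "0 0 -0.05" --pt "0 0 -0.09" --pt "0 0 -0.13" --pt "0 0 -0.17" --pt "0 -0.04 -0.17" --pt "0 -0.08 -0.17" --pt "0 -0.12 -0.17" --pt "0 -0.16 -0.17" --pt "0 -0.18 -0.17" --pt "0 -0.18 -0.17" --twist '[0,0,0,0,0,0,0,0,0,0,0,0,0,0,0,0]' --gripper '[85,85,85,85,85,85,85,85,85,85,85,85,85,85,85,85]'

```text
t: 31.35
eef_pos: [0.4081, -0.0751, 0.1588]
eef_rot: [-2.223, -2.219, 0.001]
contact_force: [0.5, 0.1, 0.1]
width: 0.993
grasp_force: 0.0
```

Run:
```python
from m import *
c=capture("top"); v,u=np.mgrid[0:420,0:560]; P=world(c,np.c_[u.ravel(),v.ravel()])
for n,(x,y,h) in dict(yellow=(.582,.067,.066),blue=(.591,-.076,.063),red=(.587,-.224,.074),green=(.588,-.372,.068),former=(.423,-.155,.062)).items():
    t=P[(np.hypot(P[:,0]-x,P[:,1]-y)<.05)&(abs(P[:,2]-h)<.015)]
    print(n,len(t),"want h",h, "mean",t.mean(0).round(4) if len(t) else None,"offset mm",((t.mean(0)[:2]-[x,y])*1000).round(1) if len(t) else None)
o=c["pixels"][130:290,100:450]; cv2.imwrite("pics/a9.png",cv2.resize(o,None,fx=2.2,fy=2.2,interpolation=2)); print(ctrl.observe()["t"])
```

```text
yellow 232 want h 0.066 mean [0.5801 0.069  0.0664] offset mm [-1.9  2. ]
blue 187 want h 0.063 mean [ 0.592  -0.0773  0.0634] offset mm [ 1.  -1.3]
red 261 want h 0.074 mean [ 0.5849 -0.2239  0.074 ] offset mm [-2.1  0.1]
green 265 want h 0.068 mean [ 0.5854 -0.3714  0.0676] offset mm [-2.6  0.6]
former 51 want h 0.062 mean [ 0.4158 -0.1466  0.0611] offset mm [-7.2  8.4]
31.4
```

View pics/a9.png

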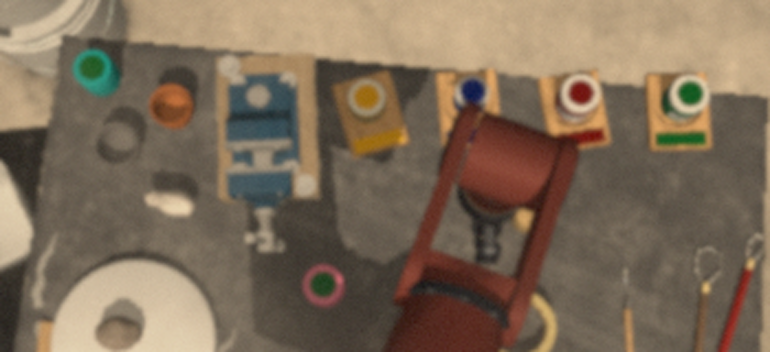

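All four jars sit in their recesses at the expected heights. The former at (522,215) is only partly hidden by the arm, and the animal at (170,203) is where it was.

```bash
python3 -c "
from workcell import ctrl
print(ctrl.sign_off())"
```

```text
the job is handed in; nothing more can be done
None
```

All four glaze jars stand upright in the recesses matching their colours (heights checked by depth), nothing else was handled, and the job was handed in at about 31 s of the 112 s limit.

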